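# Flip open the two square crocks

### The arm

A 6-joint arm with a two-finger parallel gripper is mounted at the origin on the work surface. World frame = base frame: x ahead of the robot, y to its left, z up, the work surface at z = 0. Lengths are in m, angles in rad, forces in N, time in s.
With the tool pointing down it reaches from about 0.25 to 0.775 m from the base axis. Payload 4 kg.
Tool frame: the origin (TCP) lies between the finger pads; the fingertips stand 19 mm ahead of it and the grasp point (between the pads) is the TCP (robot.tip_reach is the y of the fingertips in the tool frame, in m); y points along the fingers, x is the direction in which the jaws open and shut, and the axes are right-handed (so a half turn about y gives the same grasp; the last joint's range is limited). The gripper opens to 94 mm and grips with 3 to 60 N. Pads are 16 mm wide; open, the fingers measure 119 mm over their backs; the gripper's body (75 mm by 177 mm) begins 78 mm behind the grasp point.
Start: joints at [1.014, 0.087, 1.371, -0, 1.684, -0.103], TCP at [0.241, 0.494, 0.192] pointing down, gripper open.
Joint ranges: [-3.1, 3.1], [-0.76, 2.03], [0.27, 2.55], [-1.08, 4.22], [0.17, 2.65], [-2.57, 2.57]. Speed limits (rad/s): [2.79, 2.79, 3.14, 3.14, 3.14, 3.14].

### API

Orientations are given as [roll, pitch, yaw] about the fixed x, y, z axes, in that order (R = Rz(yaw) Ry(pitch) Rx(roll)).
In Python, from bench import robot, imaging, order gives the robot as it stands.
- The arm moves only by the tool send_rows, never from a script. Its argument "moves" is text: rows parted by semicolons, each of 5 numbers parted by spaces: the gripper's target within -1 to 1 (shut at 1, half-way at 0, fully open at -1), then the shift along the tool's x, y, z in m, then the turn about the tool's y in degrees. In form: fingers tx ty tz roll; .... A call has exactly 10 rows; each row shifts and turns the commanded pose from where the row before left it, along the tool's axes as they then stand; what a row does not reach is not made up. A row lasts 1/12 s, in which the tool goes at most 41.7 mm and 7.16 degrees, less where a joint would pass 70% of its speed; a pose out of reach is approached as far as the arm can. A call with a gripper value outside its range is refused whole. The fingers move at their own pace and stop on an object; the grip force is fixed at half the most. Time passes only in rows, so rows that do not move let the fingers close, or fill a call up. It gives the time, the measured TCP pose, the force and the opening at its end, in the units of the state.
- robot.get_obs(): the state, without advancing time (a new reading comes with each control period).
- imaging.snapshot(name): name is "scene" or "side" or "wrist"; returns a dict with "image" (400x640x3 uint8, red, green, blue), "mtx" (3x3 intrinsics, pixels), "R" (3x3) and "t" (3): a world point X has camera coordinates R X + t. Camera axes: x right, y down, z forward; pixel columns grow to the right and rows downward; lengths in m; the calibration is good to about 2 mm. A picture is of the moment at which its call begins. There is no depth.
- order.close_job(): hands the job in, once; it reports no verdict.
Trained networks look in a picture, given as the dict that the camera call returned (one of the last four; its "shot" number tells which), for a name from the list of things; names that differ only in an ending like _2 or _b are one class to them, and where a whole thing is asked for, a point or a joint stands for the part that bears it (a point fixed in the world has none). Each returns a list of dicts, best first, with "conf" (0 to 1); they miss things now and then, are a little off and sometimes report something else, mostly with a low value. They report only what shows in the picture. A call takes as long as a camera call.
- imaging.recognise(picture, target): "centre" ([column, row] in pixels, amid what is visible of it).
- imaging.landmark_of(picture, target): "centre" ([column, row] in pixels: a listed point, or the origin of a listed thing).
The state is a dict: "time": time; "joint_positions": joint angles; "qvel": joint speeds; "joint_torque": joint torques, N m; "tool_pos": TCP position; "ee_rot": TCP orientation; "wrist_force": force on the tool from outside, world axes, zero at the start; "wrist_torque": the same for the moment, N m; "width": finger opening in m.
Only numpy, scipy, OpenCV 4.12 (cv2) and the standard library are available. Lean on these libraries where they do the work, as an engineer would, in place of code of your own. Each camera call takes 0.05 s, during which the arm holds its last target.

### The job

We are about to season the apples: with a fingertip under the lip, flip the lids of both square crocks right over, past upright, so that each leans back against its stop and stays open by itself. Leave the tall slim crock shut. Nudge the lids gently and do not pick up, tip or shove the crocks, and leave everything else on the table where it is.

Things in the scene. Friction and masses are not known exactly. Their poses are not given: they have to be found in the camera images.
- crock_a: one of the two matching square off-white stoneware crocks, 110 x 110 mm and 95 mm tall, with a flat steel lid hinged at the back; loose and heavy (about 2.4 kg). Origin: centre of the underside; -x is its front (lip side), z up.
- lid_a (a joint): hinge of the steel lid of crock_a, rad: 0 = shut and level, 1.57 = lid upright, 2.1 = stop, leaning back 30 degrees past upright. No spring or catch: let go below about 1.5 it falls shut, above about 1.65 it falls back onto the stop and stays. The lid weighs about 0.16 kg.
- lid_a_lip (a point): middle of the front edge of the lid's lip. The lip is 56 mm wide, 4 mm thick, overhangs the crock's front wall by 30 mm and turns up 23 degrees, so a fingertip fits beneath it; shut, this edge is 108 mm above the table, 140 mm in front of the hinge line and 12 mm above it.
- lid_a_hinge (a point): middle of the hinge line, along the crock's back top rim, 95 mm above the table; the lid (116 mm front to back, 116 mm wide, 4 mm thick) turns about it. Its z axis points up and its -x axis towards the lip while the lid is shut; it turns with the lid.
- crock_b: one of the two matching square off-white stoneware crocks, 110 x 110 mm and 95 mm tall, with a flat steel lid hinged at the back; loose and heavy (about 2.4 kg). Origin: centre of the underside; -x is its front (lip side), z up.
- lid_b (a joint): hinge of the steel lid of crock_b, rad: 0 = shut and level, 1.57 = lid upright, 2.1 = stop, leaning back 30 degrees past upright. No spring or catch: let go below about 1.5 it falls shut, above about 1.65 it falls back onto the stop and stays. The lid weighs about 0.16 kg.
- lid_b_lip (a point): middle of the front edge of the lid's lip. The lip is 56 mm wide, 4 mm thick, overhangs the crock's front wall by 30 mm and turns up 23 degrees, so a fingertip fits beneath it; shut, this edge is 108 mm above the table, 140 mm in front of the hinge line and 12 mm above it.
- lid_b_hinge (a point): middle of the hinge line, along the crock's back top rim, 95 mm above the table; the lid (116 mm front to back, 116 mm wide, 4 mm thick) turns about it. Its z axis points up and its -x axis towards the lip while the lid is shut; it turns with the lid.
- crock_tall: the tall slim crock of the same off-white stoneware with the same kind of steel lid: 75 mm wide, 110 mm front to back, 145 mm tall, 2.4 kg; to be left shut. Origin: centre of the underside; -x is its front (lip side).
- lid_tall (a joint): hinge of the tall crock's lid, rad, 0 = shut; its lip overhangs the front as on the others
- apple_a: dark red apple, 74 mm wide, 68 mm tall; origin under its centre
- apple_b: yellow-green apple, 74 mm wide, 68 mm tall; origin under its centre
- shaker: glass jar with a steel cap, 44 mm across, 90 mm tall; origin: centre of its underside
- cup: aluminium cup without handle, 72 mm across, 70 mm tall; origin: centre of its underside
- spoon: wooden spoon, 250 mm long, lying flat; origin at its middle, x along it
- loaf_tin: empty dark loaf tin, 220 x 110 mm, 65 mm tall; origin: centre of its underside

How it is judged:
By the outcome, as a careful person would: the job done as asked, in the order asked, and still so for the second after the job is handed in, with the robot touching nothing.
It also fails if it takes over 64 s, if anything falls off the work surface, if the arm or the gripper's body presses on something with over 40 N, if the wrist force passes 120 N, or if a joint passes its speed limit or range.

## Working session

There is one attempt and no reset: what is moved stays moved. The work goes in short steps, Python scripts to look and compute and a tool call to move; the robot and the scene stay as the last step left them, time stands still between calls to the robot, and variables do not carry over. Pictures are saved under pics/ and viewed, and the job is handed in when it is done.

Besides the shell and the picture viewer there is one more tool, called after ">>>" as a command line: name --argument value ..., lists and objects as JSON in quotes. send_rows: Moves the arm, as the interface text tells. Its arguments: {"type":"object","properties":{"moves":{"type":"string"}},"required":["moves"]}

```bash
ls; mkdir -p pics; cat > h.py <<'E'
import numpy as np, cv2
from bench import robot, imaging, order
def save(s,n): cv2.imwrite(f'pics/{n}.png', cv2.cvtColor(s['image'],cv2.COLOR_RGB2BGR))
def ray(s,uv):
    d=np.linalg.inv(s['mtx'])@np.array([uv[0],uv[1],1.]); R=np.array(s['R']);t=np.array(s['t'])
    return -R.T@t, R.T@d
def atz(s,uv,z):
    o,d=ray(s,uv); return o+d*(z-o[2])/d[2]
def proj(s,X):
    c=np.array(s['mtx'])@(np.array(s['R'])@np.array(X)+s['t']); return c[:2]/c[2]
E
python3 - <<'E'
from h import *
o=robot.get_obs();print(o)
for n in ['scene','side','wrist']:
    s=imaging.snapshot(n);save(s,n+'0')
    print(n,-np.array(s['R']).T@s['t'])
    for k,z in [('lid_a_lip',.108),('lid_a_hinge',.095),('crock_a',0),('crock_tall',0),('apple_a',0),('apple_b',0),('shaker',0),('cup',0),('spoon',0),('loaf_tin',0)]:
        for d in imaging.landmark_of(s,k):
            print(k,np.round(d['conf'],2),np.round(d['centre']),np.round(atz(s,d['centre'],z),3))
E
```

```text
pics
{'time': 0.0, 'joint_positions': array([ 1.01391453e+00,  8.79538625e-02,  1.37223932e+00, -7.41745828e-06,
        1.68359171e+00, -1.03060651e-01]), 'qvel': array([ 0.00030416,  0.00143802,  0.00079697,  0.00085183, -0.00045754,
       -0.00134205]), 'joint_torque': array([-1.41374428e-03, -3.40179920e+01, -3.02428830e+01,  7.19175115e-02,
        3.29849054e-02, -1.48652425e-04]), 'tool_pos': array([0.24080434, 0.49384539, 0.19121241]), 'ee_rot': array([-1.57057813,  0.00218136,  1.11697459]), 'wrist_force': array([-0.26772722, -0.00735963, -0.023586  ]), 'wrist_torque': array([ 0.01325424,  0.03660075, -0.0040452 ]), 'width': 0.09387472216263075}
scene [1.50441156 0.34818305 1.4636298 ]
lid_a_lip 0.88 [271. 164.] [ 0.49  -0.235  0.108]
lid_a_hinge 0.84 [245. 195.] [ 0.639 -0.263  0.095]
crock_a 0.65 [256. 199.] [ 0.579 -0.259  0.   ]
crock_a 0.63 [399. 255.] [0.606 0.274 0.   ]
crock_tall 0.76 [319. 240.] [ 0.652  0.008 -0.   ]
apple_a 0.9 [373. 203.] [0.438 0.127 0.   ]
apple_a 0.76 [311. 180.] [ 0.424 -0.115  0.   ]
apple_b 0.9 [373. 203.] [0.438 0.127 0.   ]
apple_b 0.76 
[... 339 characters left out ...]
556]
lid_a_lip 0.61 [280. 191.] [0.5   0.127 0.108]
lid_a_lip 0.58 [364. 262.] [ 0.484 -0.239  0.108]
lid_a_hinge 0.63 [414. 245.] [ 0.634 -0.27   0.095]
crock_a 0.79 [392. 284.] [ 0.568 -0.27   0.   ]
crock_a 0.69 [281. 188.] [0.6   0.265 0.   ]
crock_tall 0.7 [348. 221.] [ 0.654 -0.008  0.   ]
apple_a 0.9 [311. 276.] [ 0.422 -0.114  0.   ]
apple_a 0.68 [264. 232.] [0.428 0.115 0.   ]
apple_b 0.9 [311. 276.] [ 0.422 -0.114  0.   ]
apple_b 0.68 [264. 232.] [0.428 0.115 0.   ]
cup 0.67 [396. 227.] [ 0.748 -0.124  0.   ]
spoon 0.65 [430. 345.] [ 0.494 -0.452 -0.   ]
spoon 0.34 [346. 219.] [0.657 0.    0.   ]
loaf_tin 0.81 [242. 165.] [0.579 0.473 0.   ]
wrist [0.17632638 0.52518326 0.38473394]
```

View pics/scene0.png

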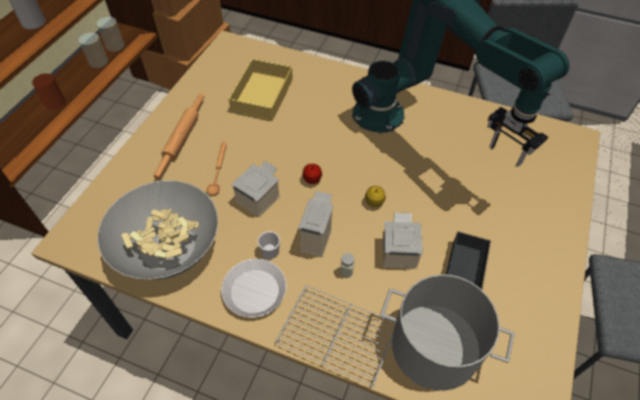

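View pics/side0.png

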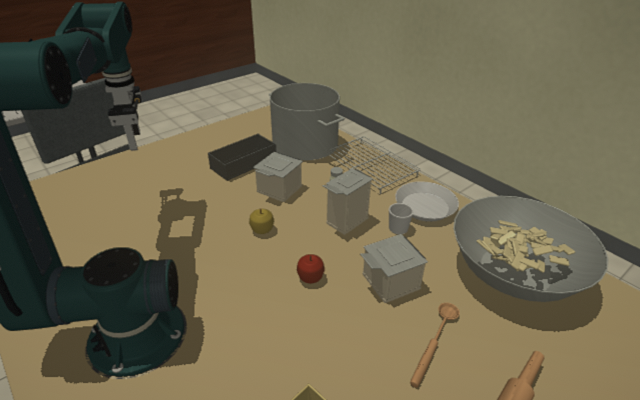

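View pics/wrist0.png

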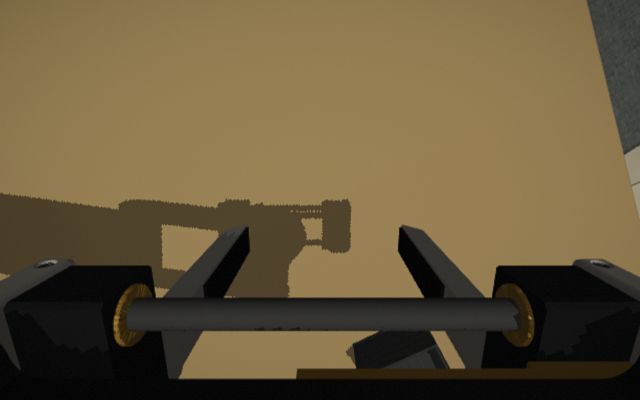

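The scene view shows square crocks at about (258,187) and (402,238), with the tall crock between them at (317,222). I'll zoom in to get their yaw.

```bash
python3 - <<'E'
import cv2
a=cv2.imread('pics/scene0.png');b=cv2.imread('pics/side0.png')
def z(im,x,y,w=60,h=60):return cv2.resize(im[y:y+h,x:x+w],None,fx=6.6,fy=5,interpolation=cv2.INTER_CUBIC)
import numpy as np
def z(im,x,y):return cv2.resize(im[y:y+60,x:x+80],(400,300),interpolation=cv2.INTER_CUBIC)
cv2.imwrite('pics/z0.png',np.vstack([np.hstack([z(a,220,155),z(a,365,210)]),np.hstack([z(b,350,230),z(b,240,145)])]))
E
```

```text
(no output)
```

View pics/z0.png

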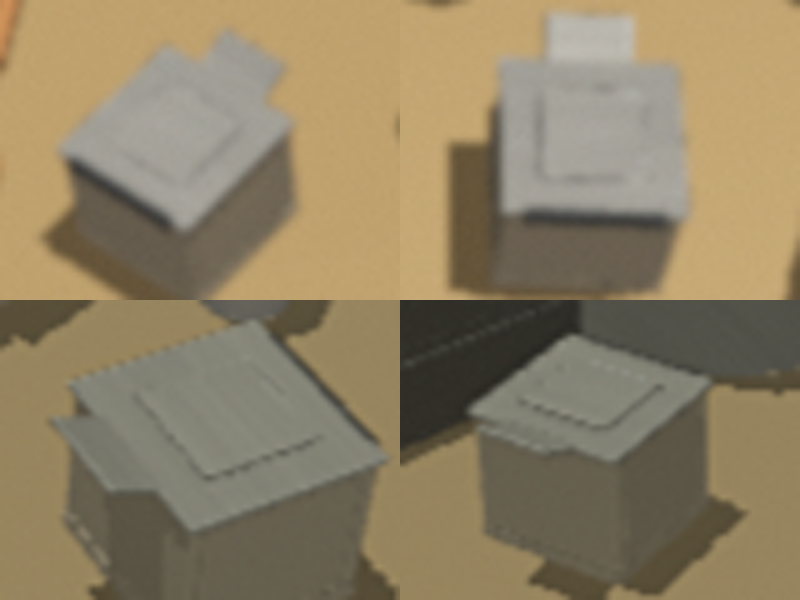

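```bash
cat > fit.py <<'E'
from h import *
from scipy.optimize import least_squares
sc=imaging.snapshot('scene'); sd=imaging.snapshot('side')
def P(l,ox,oy): return [(ox+a/5-.4,oy+b/5-.4) for a,b in l]
loc=np.array([[-.061,.058,.099],[-.061,-.058,.099],[.055,-.058,.099],[.055,.058,.099],[-.085,.028,.109],[-.085,-.028,.109]])
# order fl, fr, br, bl (left=+y of crock)
D={'R':([ (sc,P([(292,123),(165,47),(65,150),(183,228),(285,68),(225,32)],220,155)),
          (sd,P([(72,83),(192,228),(385,157),(255,20),(53,122),(110,190)],350,230))],(.575,-.265,-.2)),
   'L':([ (sc,P([(280,65),(100,62),(100,212),(288,215),(233,15),(147,15)],365,210)),
          (sd,P([(68,112),(217,162),(310,80),(175,35)],240,145))],(.605,.27,.2))}
for k,(vs,p0) in D.items():
    def f(p,only=None):
        c,s=np.cos(p[2]),np.sin(p[2]); r=[]
        for i,(sn,px) in enumerate(vs):
            if only not in(None,i): continue
            for l,u in zip(loc,px):
                r+=list(proj(sn,[p[0]+c*l[0]-s*l[1],p[1]+s*l[0]+c*l[1],l[2]])-u)
        return np.array(r)
    for only in(None,0,1):
        q=least_squares(f,p0,args=(only,),x_scale=[.01,.01,.05],loss='soft_l1'); print(k,only,np.round(q.x,4),'deg',round(np.degrees(q.x[2]),1),'rms',np.sqrt(np.mean(q.fun**2)).round(2))
    q=least_squares(f,p0,x_scale=[.01,.01,.05],loss='soft_l1');p=q.x
    c,s=np.cos(p[2]),np.sin(p[2])
    for n,l in (('hinge',.055),('lip',-.085)): print(n,np.round([p[0]+c*l,p[1]+s*l],4))
    print(np.round(f(p).reshape(-1,2),1).tolist())
E
python3 fit.py
```

```text
R None [ 0.5751 -0.2599 -0.2554] deg -14.6 rms 1.02
R 0 [ 0.5789 -0.2575 -0.254 ] deg -14.6 rms 0.83
R 1 [ 0.5726 -0.2615 -0.2514] deg -14.4 rms 0.73
hinge [ 0.6283 -0.2738]
lip [ 0.4928 -0.2384]
[[0.8, -1.3], [0.4, -1.7], [-2.3, -1.4], [0.3, -0.4], [-0.3, -0.6], [-0.8, -0.8], [-1.3, -1.2], [-0.5, 0.0], [1.0, -0.5], [0.2, -1.2], [0.4, -1.7], [0.8, -0.6]]
L None [0.6002 0.2716 0.3266] deg 18.7 rms 0.8
L 0 [0.6006 0.2726 0.3279] deg 18.8 rms 0.69
L 1 [0.5976 0.2661 0.3345] deg 19.2 rms 0.55
hinge [0.6523 0.2892]
lip [0.5197 0.2443]
[[-0.4, -0.6], [-0.6, -1.8], [0.0, -0.8], [0.1, 0.5], [-0.3, 1.0], [-0.4, 0.1], [-0.5, -1.2], [-0.7, -0.7], [1.0, -0.8], [-0.7, -1.2]]
```

>>> send_rows --moves "1 0 0 0 -6.4;1 0 0 0 -6.4;1 0 0 0 -6.4;1 0 0 0 -6.4;1 0 0 0 -6.4;1 0 0 0 -6.4;1 0 0 0 -6.4;1 0 0 0 0;1 0 0 0 0;1 0 0 0 0"

```text
time: 2.58
tool_pos: [0.2411, 0.4943, 0.1924]
ee_rot: [-1.571, -0.0, 1.897]
wrist_force: [0.8, 0.0, -0.0]
width: 0.0306
```

>>> send_rows --moves "1 -.0327 0 -.01435 0;1 -.0327 0 -.01435 0;1 -.0327 0 -.01435 0;1 -.0327 0 -.01435 0;1 -.0327 0 -.01435 0;1 -.0327 0 -.01435 0;1 -.0327 0 -.01435 0;1 -.0327 0 -.01435 0;1 -.0327 0 -.01435 0;1 -.0327 0 -.01435 0"

```text
time: 3.42
tool_pos: [0.4833, 0.2296, 0.1926]
ee_rot: [-1.571, -0.0, 1.897]
wrist_force: [0.5, -0.1, -0.3]
width: 0.0002
```

```bash
python3 - <<'E'
from h import *
o=robot.get_obs();print(o['time'],o['tool_pos'],np.degrees(o['ee_rot']),o['wrist_force'],o['width'],o['joint_positions'])
s=imaging.snapshot('wrist');save(s,'w1');s=imaging.snapshot('side');save(s,'s1')
E
```

```text
3.4167 [0.48332017 0.22957038 0.19259746] [-9.00336045e+01 -8.43782977e-03  1.08687011e+02] [ 0.49223601 -0.06854294 -0.30752168] 0.00015626554809312183 [ 3.37362215e-01  5.33948485e-02  1.40622698e+00  1.41547260e-04
  1.68138270e+00 -1.55956827e+00]
```

View pics/w1.png

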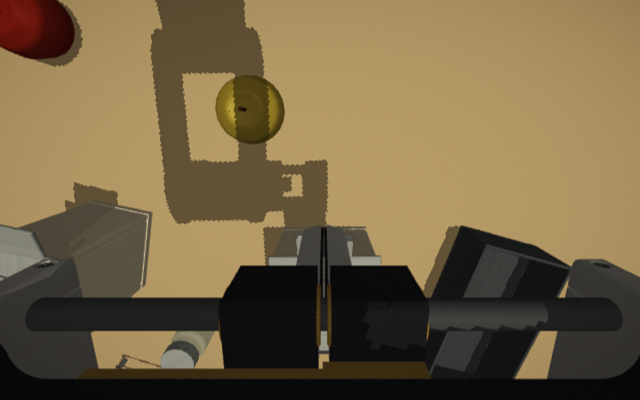

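View pics/s1.png

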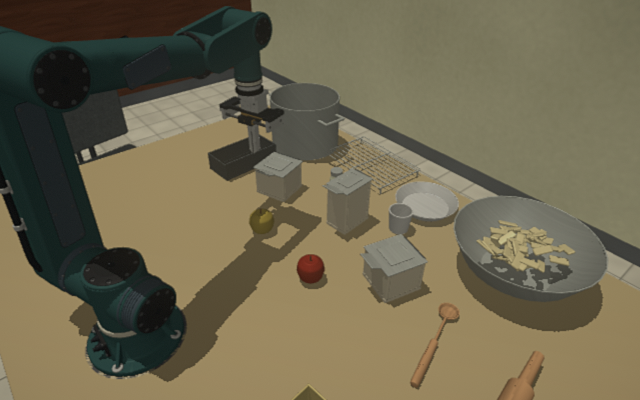

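The closed finger sits centred in front of the left lip. The wrist view shows the lip at about (323,240), and the path down is clear.

>>> send_rows --moves "1 0 .02 0 0;1 0 .02 0 0;1 0 .02 0 0;1 0 .015 0 0;1 0 .006 0 0;1 0 0 -.006 0;1 0 0 -.006 0;1 0 0 -.006 0;1 0 0 -.004 0;1 0 0 0 0"

```text
time: 4.35
tool_pos: [0.5048, 0.2387, 0.1125]
ee_rot: [-1.573, -0.0, 1.899]
wrist_force: [0.6, -0.8, -0.6]
width: 0.0006
```

>>> send_rows --moves "1 0 0 -.001 0;1 0 0 -.001 0;1 0 0 -.001 0;1 0 0 -.001 0;1 0 0 -.001 0;1 0 0 0 0;1 0 0 0 0;1 0 0 0 0;1 0 0 0 0;1 0 0 0 0"

```text
time: 5.18
tool_pos: [0.5079, 0.2397, 0.1114]
ee_rot: [-1.571, -0.0, 1.899]
wrist_force: [-1.1, 0.3, 0.2]
width: 0.0002
```

>>> send_rows --moves "1 0 0 -.001 0;1 0 0 -.001 0;1 0 0 0 0;1 0 0 0 0;1 0 0 0 0;1 0 0 0 0;1 0 0 0 0;1 0 0 0 0;1 0 0 0 0;1 0 0 0 0"

```text
time: 6.02
tool_pos: [0.5098, 0.2404, 0.1114]
ee_rot: [-1.571, -0.0, 1.899]
wrist_force: [-0.4, -0.0, 0.4]
width: -0.0001
```

```bash
python3 - <<'E'
from h import *
for i in range(3):
    s=imaging.snapshot('side');o=robot.get_obs();print(o['tool_pos'],o['wrist_force'],o['wrist_torque'])
cv2.imwrite('pics/s2.png',cv2.cvtColor(cv2.resize(s['image'][100:220,200:360],None,fx=5,fy=5,interpolation=cv2.INTER_CUBIC),cv2.COLOR_RGB2BGR))
E
```

```text
[0.50982956 0.24037232 0.11142189] [-0.35309112 -0.1817135   0.76784618] [0.03832511 0.02208821 0.02060271]
[0.50979096 0.24039037 0.1113886 ] [-0.59390063 -0.16207962  0.08573643] [0.0669819  0.00920877 0.00472629]
[0.50978751 0.24038033 0.11139482] [0.64791702 0.33335159 0.3236945 ] [ 0.1047715  -0.03593608 -0.01280441]
```

View pics/s2.png

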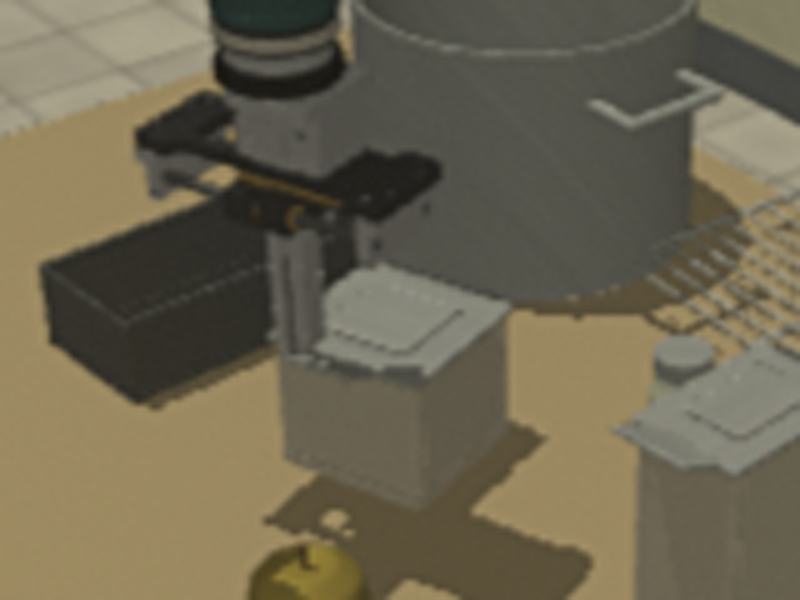

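No clear contact force yet, so I'll keep creeping in.

>>> send_rows --moves "1 0 0 -.001 0;1 0 0 -.001 0;1 0 0 -.001 0;1 0 0 0 0;1 0 0 0 0;1 0 0 0 0;1 0 0 0 0;1 0 0 0 0;1 0 0 0 0;1 0 0 0 0"

```text
time: 7.0
tool_pos: [0.5126, 0.2413, 0.1114]
ee_rot: [-1.571, -0.0, 1.899]
wrist_force: [0.2, 0.6, -0.2]
width: 0.0007
```

>>> send_rows --moves "1 0 0 -.001 0;1 0 0 -.001 0;1 0 0 -.001 0;1 0 0 0 0;1 0 0 0 0;1 0 0 0 0;1 0 0 0 0;1 0 0 0 0;1 0 0 0 0;1 0 0 0 0"

```text
time: 7.83
tool_pos: [0.5155, 0.2423, 0.1114]
ee_rot: [-1.571, -0.0, 1.899]
wrist_force: [-0.3, -0.3, 0.4]
width: 0.0004
```

```bash
python3 - <<'E'
from h import *
L=[]
for n,x,y in(('scene',350,180),('side',230,130)):
    s=imaging.snapshot(n);o=robot.get_obs();print(o['wrist_force'],o['wrist_torque'])
    print(proj(s,[*o['tool_pos'][:2],o['tool_pos'][2]-.019]))
    L.append(cv2.resize(s['image'][y:y+100,x:x+100],None,fx=4,fy=5,interpolation=cv2.INTER_CUBIC))
cv2.imwrite('pics/s3.png',cv2.cvtColor(np.hstack(L),cv2.COLOR_RGB2BGR))
E
```

```text
[ 0.12338432 -0.89517358 -0.40354713] [0.03549628 0.04243567 0.03491756]
[401.33890424 214.93844546]
[ 0.27266346 -0.47581846 -0.53966518] [ 0.05806005  0.00870292 -0.01326345]
[262.04207912 176.95811037]
```

View pics/s3.png

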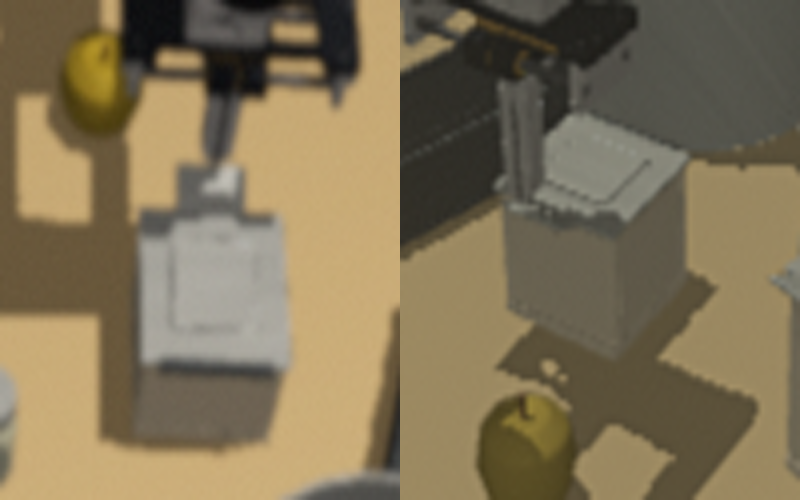

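>>> send_rows --moves "1 0 0 -.001 0;1 0 0 -.001 0;1 0 0 -.001 0;1 0 0 0 0;1 0 0 0 0;1 0 0 0 0;1 0 0 0 0;1 0 0 0 0;1 0 0 0 0;1 0 0 0 0"

```text
time: 8.77
tool_pos: [0.5183, 0.2433, 0.1114]
ee_rot: [-1.571, -0.0, 1.899]
wrist_force: [-0.0, -0.4, -0.1]
width: 0.0007
```

```bash
cat > look.py <<'E'
import sys
from h import *
L=[]
for a in sys.argv[2:]:
    n,x,y,w=a.split(',');x,y,w=int(x),int(y),int(w)
    s=imaging.snapshot(n);o=robot.get_obs();print(o['time'],o['tool_pos'].round(4),o['wrist_force'].round(2))
    L.append(cv2.resize(s['image'][y:y+w,x:x+w],(400,400),interpolation=cv2.INTER_CUBIC))
cv2.imwrite(f'pics/{sys.argv[1]}.png',cv2.cvtColor(np.hstack(L),cv2.COLOR_RGB2BGR))
E
python3 look.py s4 side,240,140,70 wrist,240,200,160
```

```text
8.8167 [0.5183 0.2433 0.1114] [-0.16 -0.53  0.05]
8.8667 [0.5183 0.2433 0.1114] [ 0.11 -0.37  0.28]
```

View pics/s4.png

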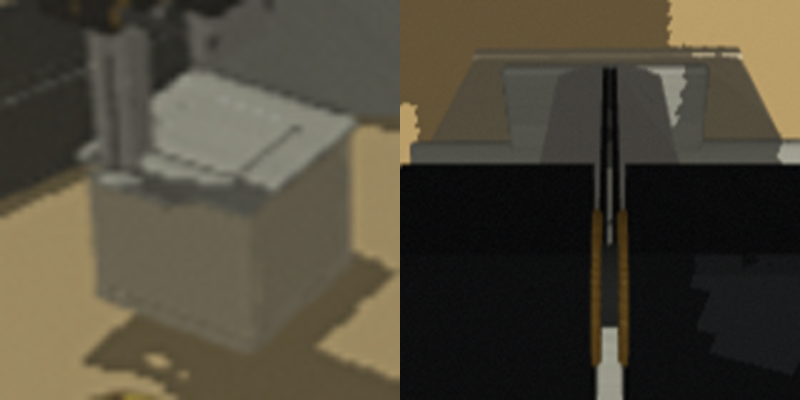

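```bash
python3 - <<'E'
from h import *
s=imaging.snapshot('wrist');o=robot.get_obs();T=o['tool_pos'];y=o['ee_rot'][2]
z=np.array([-np.sin(y),np.cos(y),0]);x=np.array([np.cos(y),np.sin(y),0])
for dz in(-.008,0,.008):print('tip',dz,proj(s,T+z*dz-[0,0,.019]))
c=np.array([.600,.271,0])
for d in(0,.003,-.003):
  for yy in(-.028,.028): print('lip',d,proj(s,c+z*(.085+d)+x*yy+[0,0,.108]))
print('wall',proj(s,c+z*.055+x*.055),proj(s,c+z*.055-x*.055))
print('lidfront',proj(s,c+z*.061+x*.058+[0,0,.097]),proj(s,c+z*.061-x*.058+[0,0,.097]))
save(s,'w4')
E
```

```text
tip -0.008 [324.5627205  232.71407606]
tip 0 [324.55737006 222.44567598]
tip 0.008 [324.55192283 211.99151292]
lip 0 [283.60868366 231.65442542]
lip 0 [365.46283375 231.55933152]
lip 0.003 [283.45855208 227.51175564]
lip 0.003 [365.60849271 227.4153119 ]
lip -0.003 [283.75773812 235.76737343]
lip -0.003 [365.31822009 235.67361251]
wall [376.47627483 222.07257456] [272.00722629 222.19686664]
lidfront [403.01512876 256.83323859] [246.02593432 257.00387375]
```

View pics/w4.png

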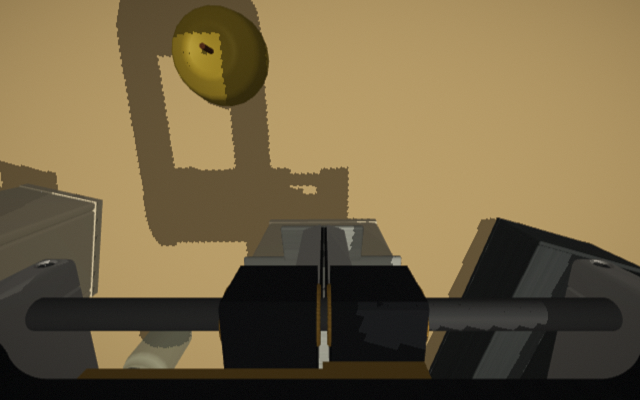

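```bash
python3 - <<'E'
from h import *
print(robot.tip_reach)
im=cv2.imread('pics/w4.png')[205:275,270:380]
cv2.imwrite('pics/w4z.png',cv2.resize(im,None,fx=7,fy=7,interpolation=cv2.INTER_NEAREST))
E
```

```text
0.019
```

View pics/w4z.png

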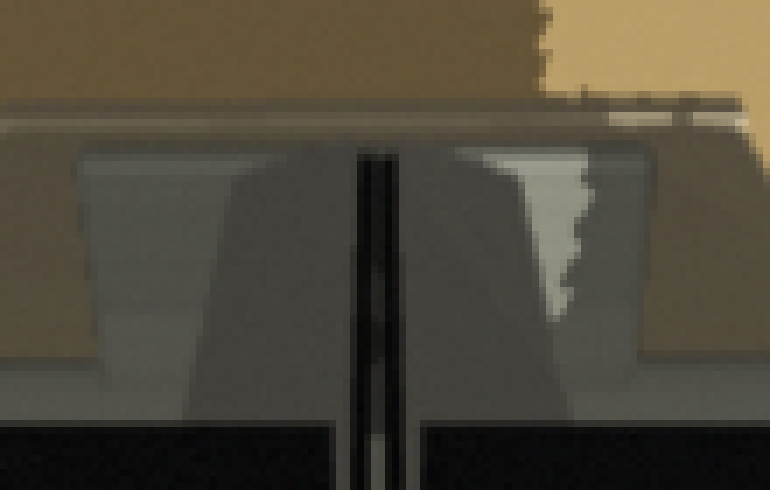

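```bash
python3 - <<'E'
from h import *
s=imaging.snapshot('wrist');o=robot.get_obs();T=o['tool_pos'];y=o['ee_rot'][2]
z=np.array([-np.sin(y),np.cos(y),0]);x=np.array([np.cos(y),np.sin(y),0])
print(s['mtx'], 'optical axis in tool xz,down',np.array(s['R'])[2]@np.array([x,[0,0,-1],z]).T)
for h in(-.019,-.01,0,.01):
  for dz in (-.008,0,.008): print(h,dz,[proj(s,T+x*a+z*dz+[0,0,h]).round(1).tolist() for a in(-.047,.047)])
im=cv2.imread('pics/wrist0.png')[215:315,160:320]
cv2.imwrite('pics/w0z.png',cv2.resize(im,None,fx=5,fy=5,interpolation=cv2.INTER_NEAREST))
E
```

```text
[[303.87630592   0.         323.40235436]
 [  0.         303.87630592 198.86094354]
 [  0.           0.           1.        ]] optical axis in tool xz,down [-9.10603614e-04  9.68370057e-01 -2.49516739e-01]
-0.019 -0.008 [[261.1, 232.8], [388.2, 232.7]]
-0.019 0 [[260.5, 222.6], [388.8, 222.4]]
-0.019 0.008 [[259.9, 212.1], [389.3, 211.9]]
-0.01 -0.008 [[258.5, 237.4], [390.8, 237.2]]
-0.01 0 [[257.9, 226.7], [391.4, 226.6]]
-0.01 0.008 [[257.3, 215.9], [392.1, 215.7]]
0 -0.008 [[255.5, 242.8], [394.0, 242.7]]
0 0 [[254.8, 231.7], [394.6, 231.6]]
0 0.008 [[254.1, 220.4], [395.3, 220.3]]
0.01 -0.008 [[252.1, 248.9], [397.4, 248.7]]
0.01 0 [[251.4, 237.3], [398.2, 237.1]]
0.01 0.008 [[250.6, 225.5], [398.9, 225.3]]
```

View pics/w0z.png

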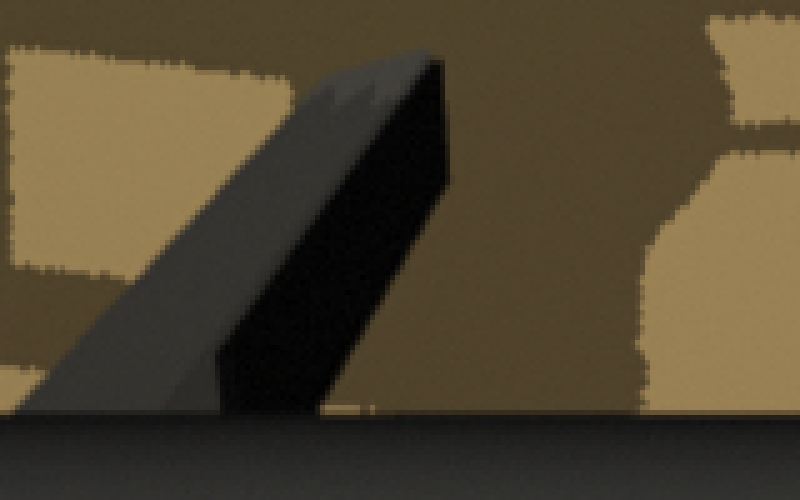

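```bash
python3 - <<'E'
from h import *
s=imaging.snapshot('side')
for T in([.4833,.2296,.1926],):
  for h in(-.019,0,.012): print(h,proj(s,np.array(T)+[0,0,h]))
a=cv2.imread('pics/s1.png')[90:190,200:300]
b=cv2.imread('pics/side0.png')[70:170,80:180]
for T,y in(([.2408,.4938,.1912],1.117),):
  for a_ in(-.05,.05):
    for h in(-.019,0,.012): print(a_,h,proj(s,np.array(T)+np.array([np.cos(y),np.sin(y),0])*a_+[0,0,h]))
cv2.imwrite('pics/cmp.png',np.hstack([cv2.resize(i,(400,400),interpolation=cv2.INTER_NEAREST) for i in(a,b)]))
E
```

```text
-0.019 [253.58001039 159.74514707]
0 [253.07176964 154.20187011]
0.012 [252.74626103 150.65161482]
-0.05 -0.019 [136.81184147 159.75036372]
-0.05 0 [135.29520105 154.18023259]
-0.05 0.012 [134.32378558 150.61253684]
0.05 -0.019 [139.29471935 143.52881967]
0.05 0 [137.88464574 138.14420783]
0.05 0.012 [136.98220749 134.69809007]
```

View pics/cmp.png

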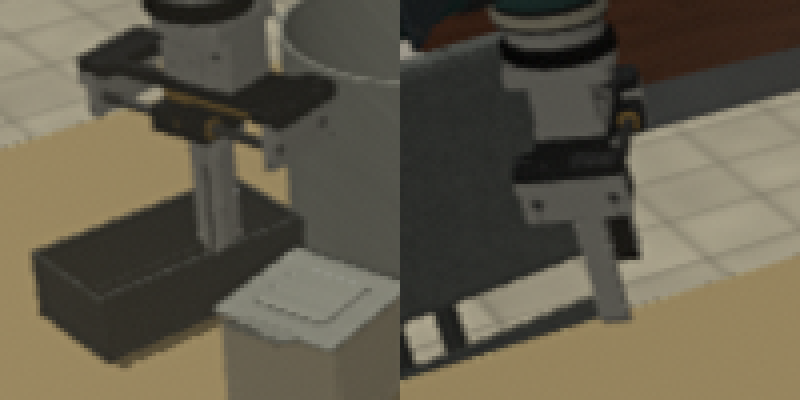

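The side and wrist images both put the visible fingertip about 10 mm above the reported TCP, not 19 mm below it. That means the finger is hovering over the lip. I'll back off, lower by the difference and approach again.

>>> send_rows --moves "1 0 0 .01 0;1 0 0 .01 0;1 0 0 0 0;1 0 .015 0 0;1 0 .014 0 0;1 0 0 0 0;1 0 0 -.002 0;1 0 0 -.002 0;1 0 0 0 0;1 0 0 0 0"

```text
time: 9.85
tool_pos: [0.504, 0.2384, 0.0835]
ee_rot: [-1.573, -0.0, 1.899]
wrist_force: [-0.0, -0.7, 0.1]
width: 0.0003
```

```bash
python3 look.py s5 side,220,120,90 scene,350,170,90
```

```text
9.9 [0.5038 0.2384 0.0833] [-0.61 -0.47  0.35]
9.95 [0.5036 0.2383 0.0831] [ 0.47  0.19 -0.33]
```

View pics/s5.png

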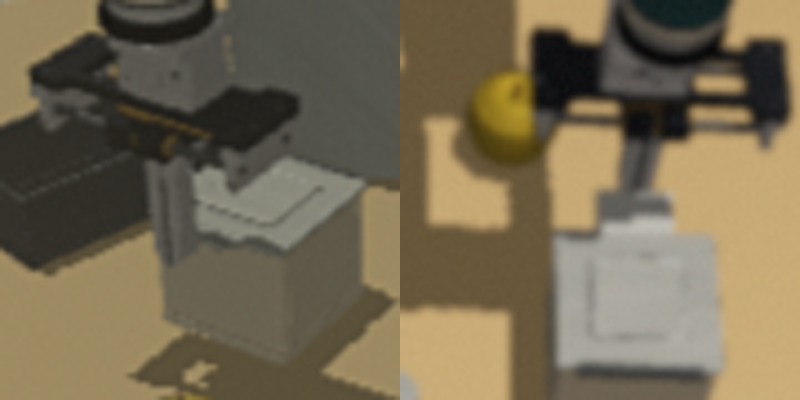

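The fingertip is now in front of the lip, with its end below the lip edge.

>>> send_rows --moves "1 0 0 -.001 0;1 0 0 -.001 0;1 0 0 -.001 0;1 0 0 -.001 0;1 0 0 0 0;1 0 0 0 0;1 0 0 0 0;1 0 0 0 0;1 0 0 0 0;1 0 0 0 0"

```text
time: 10.78
tool_pos: [0.5058, 0.2391, 0.0824]
ee_rot: [-1.568, 0.0, 1.899]
wrist_force: [-4.6, -2.1, 2.9]
width: 0.0004
```

>>> send_rows --moves "1 0 0 -.001 0;1 0 0 -.001 0;1 0 0 0 0;1 0 0 0 0;1 0 0 0 0;1 0 0 0 0;1 0 0 0 0;1 0 0 0 0;1 0 0 0 0;1 0 0 0 0"

```text
time: 11.62
tool_pos: [0.5059, 0.2391, 0.0823]
ee_rot: [-1.564, 0.0, 1.899]
wrist_force: [-9.2, -2.4, 6.9]
width: 0.0007
```

Contact, about 9 N back along the crock. Now I'll lift along the arc.

>>> send_rows --moves "1 0 -.0024 -.0002 0;1 0 -.0024 -.0002 0;1 0 -.0024 -.0003 0;1 0 -.0024 -.0003 0;1 0 -.0024 -.0004 0;1 0 -.0024 -.0005 0;1 0 -.0024 -.0005 0;1 0 -.0024 -.0006 0;1 0 -.0024 -.0006 0;1 0 -.0024 -.0006 0"

```text
time: 12.45
tool_pos: [0.5095, 0.2403, 0.105]
ee_rot: [-1.562, 0.0, 1.899]
wrist_force: [-7.5, -3.4, 1.5]
width: -0.0
```

```bash
python3 look.py s6 side,220,120,90 wrist,240,200,160
```

```text
12.5 [0.5098 0.2404 0.1056] [-7.77 -2.96  2.3 ]
12.55 [0.5097 0.2404 0.1054] [-8.04 -2.58  2.16]
```

View pics/s6.png

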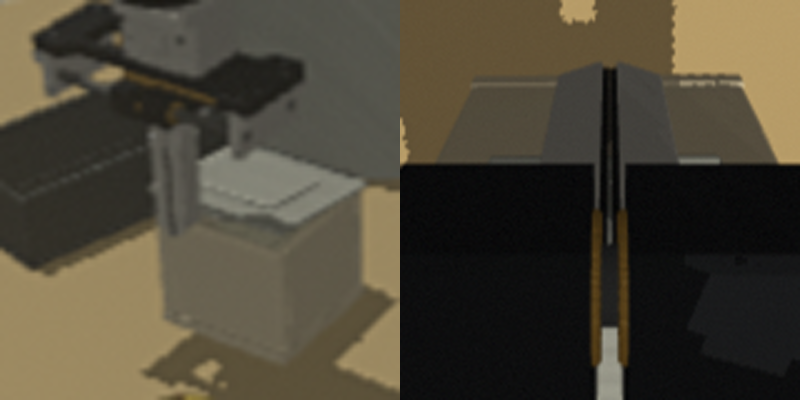

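The lid is following; its front edge is raised in the side view. I'll continue along the arc.

>>> send_rows --moves "1 0 -.0034 -.0008 0;1 0 -.0034 -.0010 0;1 0 -.0034 -.0011 0;1 0 -.0034 -.0012 0;1 0 -.0034 -.0014 0;1 0 -.0034 -.0015 0;1 0 -.0034 -.0016 0;1 0 -.0034 -.0017 0;1 0 -.0034 -.0018 0;1 0 -.0034 -.0019 0"

```text
time: 13.38
tool_pos: [0.5233, 0.2451, 0.1402]
ee_rot: [-1.564, -0.0, 1.899]
wrist_force: [-9.2, -3.5, 4.4]
width: 0.0007
```

```bash
python3 look.py s7 side,220,120,90 wrist,240,200,160
```

```text
13.4333 [0.5239 0.2453 0.1412] [-9.36 -3.58  5.83]
13.4833 [0.5238 0.2453 0.141 ] [-8.75 -3.63  4.87]
```

View pics/s7.png

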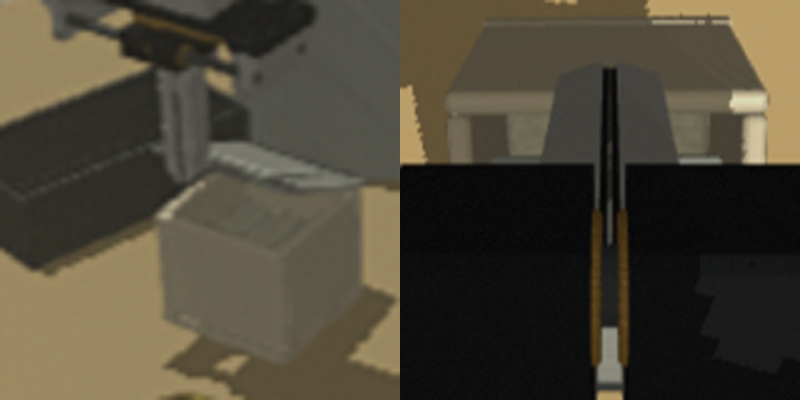

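Open about 25° and still in contact. Continuing.

>>> send_rows --moves "1 0 -.0042 -.0022 0;1 0 -.0041 -.0024 0;1 0 -.0040 -.0026 0;1 0 -.0039 -.0027 0;1 0 -.0038 -.0029 0;1 0 -.0037 -.0031 0;1 0 -.0036 -.0033 0;1 0 -.0034 -.0034 0;1 0 -.0033 -.0036 0;1 0 -.0032 -.0037 0"

```text
time: 14.32
tool_pos: [0.555, 0.2558, 0.1778]
ee_rot: [-1.572, -0.0, 1.899]
wrist_force: [-1.3, 0.0, 1.0]
width: 0.0002
```

```bash
python3 look.py s8 side,220,100,100 scene,350,150,100
```

```text
14.3667 [0.5559 0.2561 0.1783] [-0.8  -0.07  0.4 ]
14.4167 [0.5556 0.2559 0.178 ] [-0.6  -0.25  1.3 ]
```

View pics/s8.png

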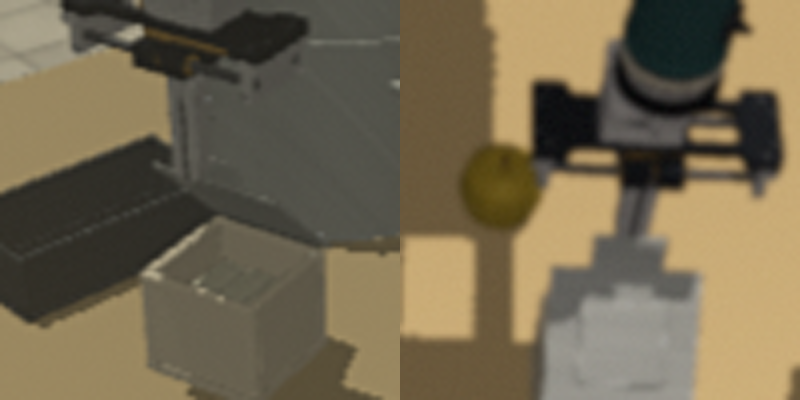

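>>> send_rows --moves "1 0 -.0026 -.0040 0;1 0 -.0026 -.0041 0;1 0 -.0024 -.0041 0;1 0 -.0022 -.0042 0;1 0 -.0021 -.0043 0;1 0 -.0020 -.0043 0;1 0 -.0018 -.0044 0;1 0 -.0016 -.0045 0;1 0 -.0015 -.0046 0;1 0 -.0014 -.0046 0"

```text
time: 15.25
tool_pos: [0.5957, 0.2696, 0.1979]
ee_rot: [-1.571, -0.0, 1.899]
wrist_force: [-1.0, -0.3, 0.9]
width: 0.0004
```

>>> send_rows --moves "1 0 -.0010 -.0046 0;1 0 -.0008 -.0047 0;1 0 -.0006 -.0047 0;1 0 -.0004 -.0048 0;1 0 -.0002 -.0048 0;1 0 0 -.0048 0;1 0 0 -.0048 0;1 0 0 -.0048 0;1 0 0 -.0048 0;1 0 0 -.0048 0"

```text
time: 16.08
tool_pos: [0.6407, 0.285, 0.2007]
ee_rot: [-1.571, -0.0, 1.899]
wrist_force: [-0.2, 0.2, -0.1]
width: 0.0004
```

```bash
python3 look.py s9 side,220,80,120 scene,350,150,100
```

```text
16.1333 [0.6413 0.2851 0.2003] [-0.12  0.21 -0.64]
16.1833 [0.6409 0.2849 0.2003] [ 0.96 -0.13 -0.4 ]
```

View pics/s9.png

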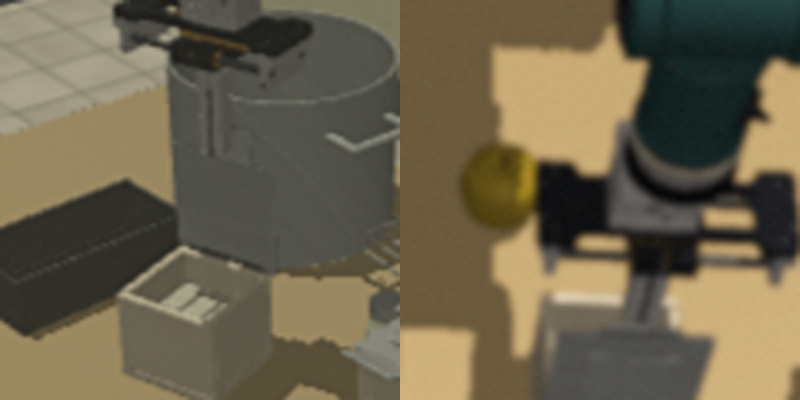

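>>> send_rows --moves "1 0 0 -.0035 0;1 0 0 -.0035 0;1 0 0 -.0035 0;1 0 0 -.0035 0;1 0 0 -.0035 0;1 0 0 -.0035 0;1 0 0 -.0035 0;1 0 0 -.0035 0;1 0 0 0 0;1 0 0 0 0"

```text
time: 17.02
tool_pos: [0.6669, 0.2938, 0.2006]
ee_rot: [-1.571, -0.0, 1.899]
wrist_force: [-0.0, -0.1, 0.2]
width: 0.0005
```

```bash
python3 look.py s10 side,220,80,120 scene,350,150,100
```

```text
17.0667 [0.6668 0.2938 0.2007] [-0.44 -0.15 -0.17]
17.1167 [0.6667 0.2938 0.2008] [-0.21  0.67 -0.08]
```

View pics/s10.png

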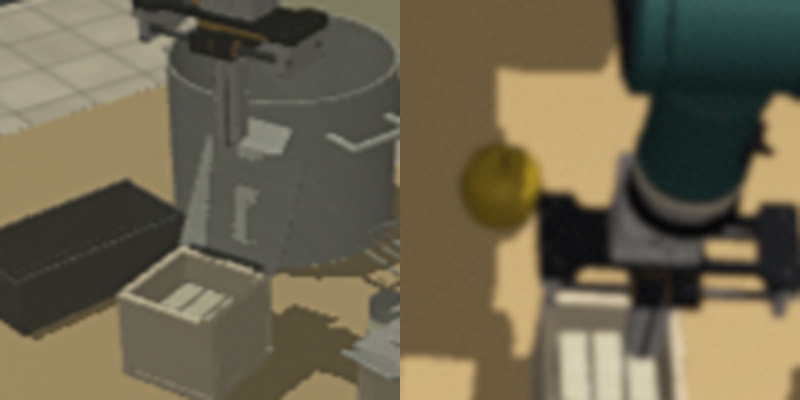

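The left lid has fallen back past the finger. I'll retract, turn and check it.

>>> send_rows --moves "1 0 0 .015 0;1 0 0 .025 0;1 0 0 .03 0;1 0 0 .03 0;1 0 0 .03 0;1 0 0 .03 0;1 0 0 .03 0;1 0 0 .01 0;1 0 0 0 6.66;1 0 0 0 6.66"

```text
time: 17.95
tool_pos: [0.4772, 0.2293, 0.2017]
ee_rot: [-1.573, -0.001, 1.661]
wrist_force: [-0.2, 0.4, -0.6]
width: 0.0006
```

>>> send_rows --moves "1 0 0 0 6.66;1 0 0 0 6.66;1 0 0 0 6.66;1 -.03 0 0 0;1 -.035 0 0 0;1 -.035 0 0 0;1 -.035 0 0 0;1 -.035 0 0 0;1 -.035 0 0 0;1 -.035 0 0 0"

```text
time: 18.78
tool_pos: [0.4173, -0.0045, 0.2013]
ee_rot: [-1.573, -0.0, 1.318]
wrist_force: [0.0, -0.4, 0.4]
width: 0.0005
```

```bash
python3 - <<'E'
from h import *
o=robot.get_obs();T=o['tool_pos'];y=o['ee_rot'][2];print(T,np.degrees(o['ee_rot']))
x=np.array([np.cos(y),np.sin(y)]);z=np.array([-np.sin(y),np.cos(y)])
d=np.array([.454,-.2285])-T[:2];print('tx',d@x,'tz',d@z)
E
python3 look.py s11 side,220,80,140 scene,330,170,140
```

```text
[ 0.41725169 -0.0044553   0.20125847] [-9.01007764e+01 -1.16113296e-02  7.55300784e+01]
tx -0.2077554056090464 tz -0.09156505496101014
18.8333 [ 0.4161 -0.0101  0.2013] [-0.91 -2.32 -0.01]
18.8833 [ 0.417  -0.007   0.2014] [-0.53  0.48 -0.22]
```

View pics/s11.png

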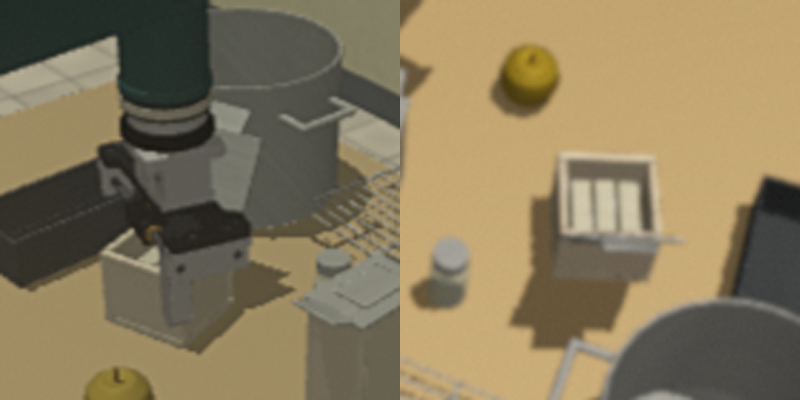

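The left lid is open and leaning back. Now to the right crock.

>>> send_rows --moves "1 -.0257 0 -.0114 0;1 -.0257 0 -.0114 0;1 -.0257 0 -.0114 0;1 -.0257 0 -.0114 0;1 -.0257 0 -.0114 0;1 -.0257 0 -.0114 0;1 -.0257 0 -.0114 0;1 -.0257 0 -.0114 0;1 0 0 0 0;1 0 0 0 0"

```text
time: 19.72
tool_pos: [0.4548, -0.2253, 0.2003]
ee_rot: [-1.57, -0.001, 1.316]
wrist_force: [0.1, -0.3, 0.8]
width: 0.0005
```

```bash
python3 - <<'E'
from h import *
o=robot.get_obs();T=o['tool_pos'];y=o['ee_rot'][2];print(T,np.degrees(y))
p=np.radians(-14.6);d=T[:2]-[.575,-.260];print('crock x,y',d@[np.cos(p),np.sin(p)],d@[-np.sin(p),np.cos(p)])
s=imaging.snapshot('wrist');save(s,'w12')
E
python3 look.py s12 side,320,180,120 scene,210,120,120
```

```text
[ 0.45479115 -0.22532415  0.20028716] 75.41344120647574
crock x,y -0.12506792502577693 0.003255173795759518
19.8167 [ 0.4546 -0.224   0.2007] [-1.06 -0.05 -0.02]
19.8667 [ 0.4546 -0.2237  0.2009] [-0.19 -0.73 -0.41]
```

View pics/s12.png

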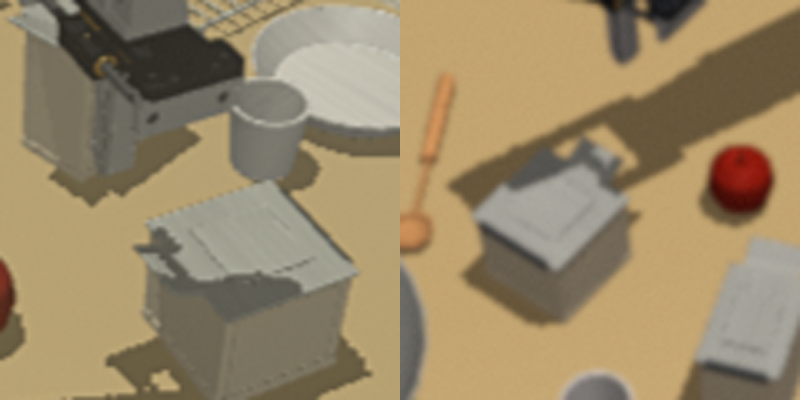

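View pics/w12.png

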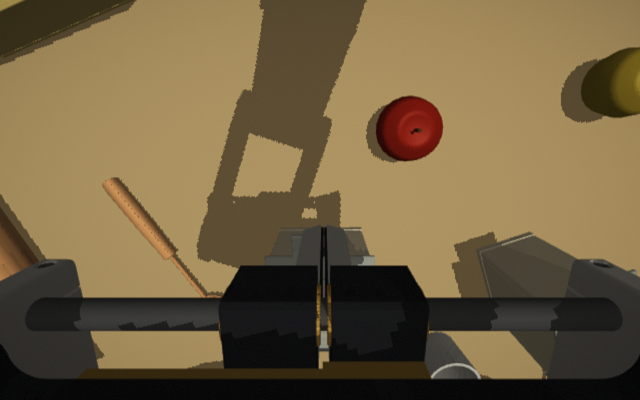

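Aligned with the right lip, which is centred at about column 323 in the wrist view. Lowering and approaching.

>>> send_rows --moves "1 0 .02 0 0;1 0 .025 0 0;1 0 .025 0 0;1 0 .025 0 0;1 0 .015 0 0;1 0 .008 0 0;1 0 0 -.006 0;1 0 0 -.006 0;1 0 0 -.005 0;1 0 0 0 0"

```text
time: 20.7
tool_pos: [0.4728, -0.2299, 0.0846]
ee_rot: [-1.575, 0.001, 1.318]
wrist_force: [0.0, -0.4, -0.5]
width: 0.0002
```

>>> send_rows --moves "1 0 0 -.001 0;1 0 0 -.001 0;1 0 0 -.001 0;1 0 0 -.001 0;1 0 0 0 0;1 0 0 0 0;1 0 0 0 0;1 0 0 0 0;1 0 0 0 0;1 0 0 0 0"

```text
time: 21.53
tool_pos: [0.4744, -0.2301, 0.0827]
ee_rot: [-1.571, -0.0, 1.318]
wrist_force: [-0.5, 0.3, 0.3]
width: 0.0006
```

```bash
python3 - <<'E'
from h import *
o=robot.get_obs();T=o['tool_pos'];y=o['ee_rot'][2];print(T,np.degrees(o['ee_rot']),o['wrist_force'])
p=np.radians(-14.6);d=T[:2]-[.575,-.260];print('crock x,y',d@[np.cos(p),np.sin(p)],d@[-np.sin(p),np.cos(p)])
E
python3 look.py s13 side,320,180,120 scene,210,120,120
```

```text
[ 0.47442056 -0.23012755  0.08272972] [-8.99976528e+01 -4.67579912e-03  7.54968663e+01] [-0.4985272   0.26990659  0.32265661]
crock x,y -0.10486157830351835 0.0035548441923102633
21.5833 [ 0.4744 -0.2301  0.0828] [-0.72  0.34  1.04]
21.6333 [ 0.4745 -0.2302  0.0828] [-0.49 -0.69  0.01]
```

View pics/s13.png

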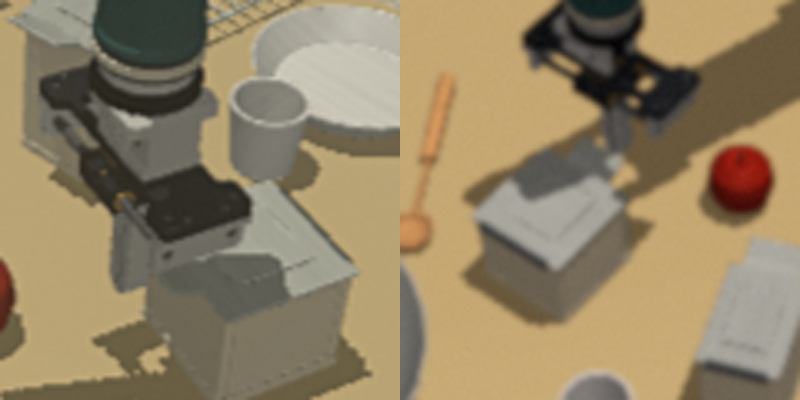

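>>> send_rows --moves "1 0 0 -.001 0;1 0 0 -.001 0;1 0 0 -.001 0;1 0 0 -.001 0;1 0 0 0 0;1 0 0 0 0;1 0 0 0 0;1 0 0 0 0;1 0 0 0 0;1 0 0 0 0"

```text
time: 22.47
tool_pos: [0.4783, -0.2311, 0.0828]
ee_rot: [-1.571, -0.0, 1.318]
wrist_force: [0.1, -0.4, -0.2]
width: 0.0007
```

>>> send_rows --moves "1 0 0 -.001 0;1 0 0 -.001 0;1 0 0 -.001 0;1 0 0 0 0;1 0 0 0 0;1 0 0 0 0;1 0 0 0 0;1 0 0 0 0;1 0 0 0 0;1 0 0 0 0"

```text
time: 23.3
tool_pos: [0.4813, -0.2319, 0.0827]
ee_rot: [-1.571, -0.0, 1.318]
wrist_force: [0.2, -0.0, 0.5]
width: 0.0004
```

>>> send_rows --moves "1 0 0 -.001 0;1 0 0 -.001 0;1 0 0 -.001 0;1 0 0 0 0;1 0 0 0 0;1 0 0 0 0;1 0 0 0 0;1 0 0 0 0;1 0 0 0 0;1 0 0 0 0"

```text
time: 24.13
tool_pos: [0.4815, -0.232, 0.0826]
ee_rot: [-1.565, -0.0, 1.318]
wrist_force: [-7.5, 1.7, 4.4]
width: 0.0001
```

>>> send_rows --moves "1 0 0 -.001 0;1 0 0 -.001 0;1 0 0 -.001 0;1 0 0 0 0;1 0 0 0 0;1 0 0 0 0;1 0 0 0 0;1 0 0 0 0;1 0 0 0 0;1 0 0 0 0"

```text
time: 24.97
tool_pos: [0.4816, -0.232, 0.0825]
ee_rot: [-1.558, -0.0, 1.317]
wrist_force: [-13.4, 3.8, 8.4]
width: 0.0004
```

>>> send_rows --moves "1 0 -.0024 .0010 0;1 0 -.0024 .0005 0;1 0 -.0024 -.0003 0;1 0 -.0024 -.0003 0;1 0 -.0024 -.0004 0;1 0 -.0024 -.0005 0;1 0 -.0024 -.0005 0;1 0 -.0024 -.0006 0;1 0 -.0024 -.0006 0;1 0 -.0024 -.0006 0"

```text
time: 25.8
tool_pos: [0.4854, -0.2329, 0.1054]
ee_rot: [-1.561, -0.001, 1.317]
wrist_force: [-8.7, 1.6, 1.9]
width: 0.0008
```

```bash
python3 look.py s14 side,320,180,120 wrist,240,200,160
```

```text
25.85 [ 0.4856 -0.233   0.106 ] [-8.85  1.81  1.59]
25.9 [ 0.4855 -0.2329  0.1059] [-9.11  2.12  1.37]
```

View pics/s14.png

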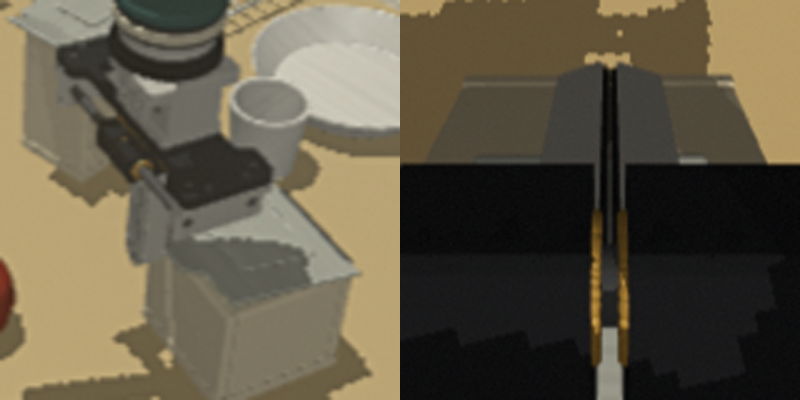

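Same as the first crock: the lid is rising. I'll repeat the same arc.

>>> send_rows --moves "1 0 -.0034 -.0008 0;1 0 -.0034 -.0010 0;1 0 -.0034 -.0011 0;1 0 -.0034 -.0012 0;1 0 -.0034 -.0014 0;1 0 -.0034 -.0015 0;1 0 -.0034 -.0016 0;1 0 -.0034 -.0017 0;1 0 -.0034 -.0018 0;1 0 -.0034 -.0019 0"

```text
time: 26.73
tool_pos: [0.4996, -0.2365, 0.1408]
ee_rot: [-1.563, -0.0, 1.317]
wrist_force: [-9.1, 3.0, 4.8]
width: 0.0001
```

```bash
python3 look.py s15 side,320,160,130 wrist,240,200,160
```

```text
26.7833 [ 0.5001 -0.2367  0.1417] [-9.42  3.25  5.58]
26.8333 [ 0.5001 -0.2367  0.1415] [-8.57  3.63  4.29]
```

View pics/s15.png

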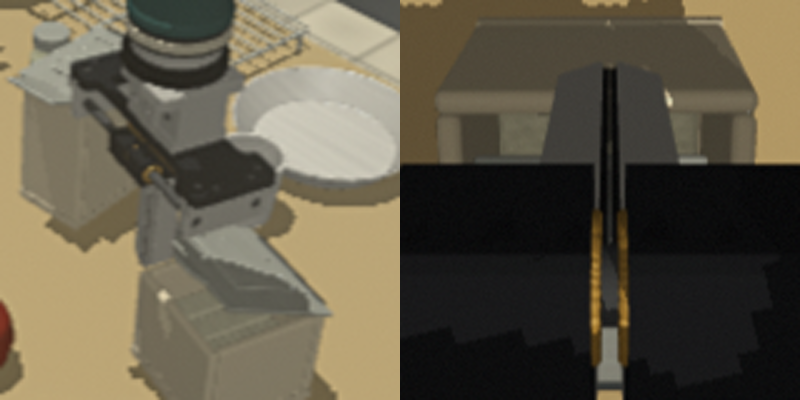

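>>> send_rows --moves "1 0 -.0042 -.0022 0;1 0 -.0041 -.0024 0;1 0 -.0040 -.0026 0;1 0 -.0039 -.0027 0;1 0 -.0038 -.0029 0;1 0 -.0037 -.0031 0;1 0 -.0036 -.0033 0;1 0 -.0034 -.0034 0;1 0 -.0033 -.0036 0;1 0 -.0032 -.0037 0"

```text
time: 27.67
tool_pos: [0.5323, -0.2451, 0.1783]
ee_rot: [-1.571, -0.0, 1.318]
wrist_force: [-2.2, 0.9, 1.0]
width: 0.0004
```

>>> send_rows --moves "1 0 -.0026 -.0040 0;1 0 -.0026 -.0041 0;1 0 -.0024 -.0041 0;1 0 -.0022 -.0042 0;1 0 -.0021 -.0043 0;1 0 -.0020 -.0043 0;1 0 -.0018 -.0044 0;1 0 -.0016 -.0045 0;1 0 -.0015 -.0046 0;1 0 -.0014 -.0046 0"

```text
time: 28.5
tool_pos: [0.5741, -0.2559, 0.1982]
ee_rot: [-1.571, -0.0, 1.318]
wrist_force: [0.1, 0.6, -0.6]
width: 0.0004
```

```bash
python3 look.py s16 side,320,130,160 scene,200,110,120
```

```text
28.55 [ 0.5748 -0.2561  0.1983] [ 0.01 -0.24  0.58]
28.6 [ 0.5743 -0.2559  0.1981] [-0.74 -0.83  0.55]
```

View pics/s16.png

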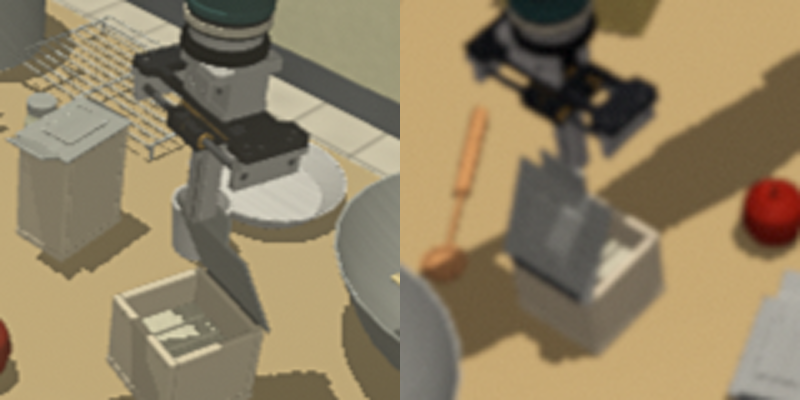

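The right lid is at about 65–70°. Pushing on past upright.

>>> send_rows --moves "1 0 -.0010 -.0046 0;1 0 -.0008 -.0047 0;1 0 -.0006 -.0047 0;1 0 -.0004 -.0048 0;1 0 -.0002 -.0048 0;1 0 0 -.0048 0;1 0 0 -.0048 0;1 0 0 -.0048 0;1 0 0 -.0048 0;1 0 0 -.0048 0"

```text
time: 29.43
tool_pos: [0.6201, -0.2678, 0.201]
ee_rot: [-1.571, -0.0, 1.318]
wrist_force: [-0.7, -0.3, -0.0]
width: 0.0003
```

>>> send_rows --moves "1 0 0 -.0035 0;1 0 0 -.0035 0;1 0 0 -.0035 0;1 0 0 -.0035 0;1 0 0 -.0035 0;1 0 0 -.0035 0;1 0 0 -.0035 0;1 0 0 -.0035 0;1 0 0 0 0;1 0 0 0 0"

```text
time: 30.27
tool_pos: [0.6468, -0.2747, 0.201]
ee_rot: [-1.571, -0.0, 1.318]
wrist_force: [-0.6, -0.3, 0.4]
width: 0.0006
```

```bash
python3 look.py s17 side,320,130,160 scene,200,110,120
```

```text
30.3167 [ 0.6467 -0.2747  0.2011] [-0.45 -0.85  0.42]
30.3667 [ 0.6467 -0.2747  0.2012] [ 0.25 -0.05 -0.4 ]
```

View pics/s17.png

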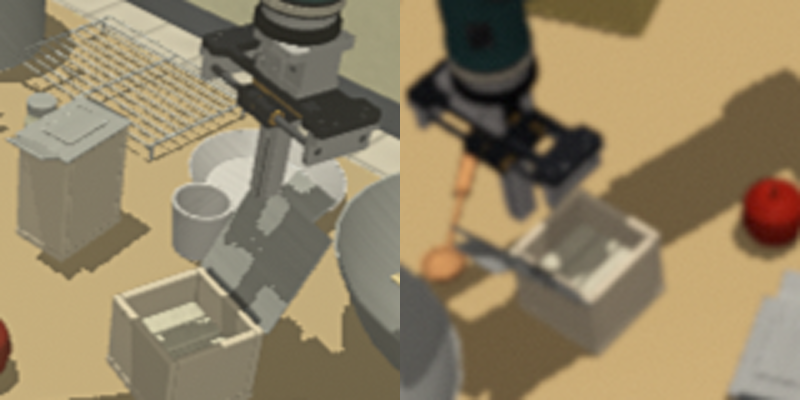

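The right lid is leaning back and no longer touches the finger. Retracting clear.

>>> send_rows --moves "1 0 0 .015 0;1 0 0 .025 0;1 0 -.005 .03 0;1 0 -.005 .03 0;1 0 -.01 .03 0;1 0 -.01 .03 0;1 0 -.01 .03 0;1 0 -.01 .02 0;1 0 0 .01 0;1 0 0 0 0"

```text
time: 31.2
tool_pos: [0.4328, -0.2195, 0.2528]
ee_rot: [-1.574, 0.001, 1.317]
wrist_force: [-0.3, -0.0, -0.3]
width: 0.0004
```

```bash
python3 - <<'E'
from h import *
o=robot.get_obs();print(o['time'],o['tool_pos'],o['wrist_force'])
a=imaging.snapshot('scene');b=imaging.snapshot('side');save(a,'scF');save(b,'sdF')
ref={'crock_a':0,'crock_tall':0,'apple_a':0,'shaker':0,'cup':0,'spoon':0,'loaf_tin':0}
for s in(a,b):
  for k in ref:
    for d in imaging.landmark_of(s,k): 
        if d['conf']>.4: print(k,round(d['conf'],2),np.round(d['centre']),atz(s,d['centre'],0).round(3))
x=cv2.imread('pics/scF.png')[130:310,200:500];y=cv2.imread('pics/sdF.png')[110:310,220:480]
cv2.imwrite('pics/F.png',np.hstack([cv2.resize(x,(400,300)),cv2.resize(y,(400,300))]))
E
```

```text
31.2 [ 0.43280442 -0.21946368  0.2527901 ] [-0.34986499 -0.00606408 -0.34154995]
crock_a 0.86 [258. 199.] [ 0.575 -0.256  0.   ]
crock_a 0.72 [401. 254.] [0.599 0.28  0.   ]
crock_tall 0.74 [316. 241.] [0.659 0.002 0.   ]
crock_tall 0.7 [466. 272.] [0.587 0.493 0.   ]
apple_a 0.92 [376. 200.] [0.423 0.132 0.   ]
apple_a 0.89 [315. 177.] [ 0.406 -0.108  0.   ]
shaker 0.79 [349. 274.] [0.735 0.146 0.   ]
cup 0.6 [269. 252.] [ 0.758 -0.125  0.   ]
spoon 0.78 [216. 170.] [ 0.513 -0.457  0.   ]
spoon 0.71 [259. 199.] [ 0.573 -0.253  0.   ]
loaf_tin 0.97 [462. 274.] [0.596 0.484 0.   ]
crock_a 0.68 [280. 189.] [0.594 0.263 0.   ]
crock_a 0.67 [393. 284.] [ 0.566 -0.272  0.   ]
crock_tall 0.92 [346. 222.] [ 0.646 -0.01   0.   ]
apple_a 0.85 [264. 230.] [0.432 0.119 0.   ]
apple_a 0.64 [311. 280.] [ 0.414 -0.124  0.   ]
shaker 0.52 [310. 280.] [ 0.411 -0.121  0.   ]
cup 0.72 [399. 229.] [ 0.747 -0.134  0.   ]
spoon 0.83 [432. 344.] [ 0.499 -0.452  0.   ]
loaf_tin 0.78 [243. 161.] [0.595 0.495 0.   ]
```

View pics/F.png

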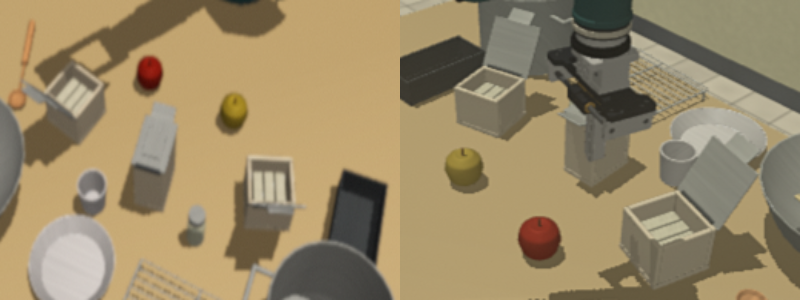

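View pics/sdF.png

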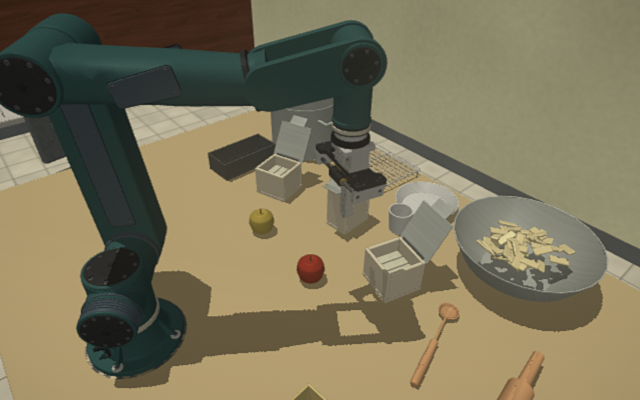

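Both lids are open and leaning back: (290,140) and (430,230) in the side view. The tall crock is shut and everything else is where it was. I'll let the arm settle, then hand in.

>>> send_rows --moves "1 0 0 0 0;1 0 0 0 0;1 0 0 0 0;1 0 0 0 0;1 0 0 0 0;1 0 0 0 0;1 0 0 0 0;1 0 0 0 0;1 0 0 0 0;1 0 0 0 0"

```text
time: 32.83
tool_pos: [0.4337, -0.2196, 0.2512]
ee_rot: [-1.571, -0.0, 1.318]
wrist_force: [0.6, 0.6, 0.5]
width: 0.0004
```

```bash
python3 -c "
from h import *
print(order.close_job())"
```

```text
the job is handed in; nothing more can be done
None
```

Both square crocks' lids are open, past upright and leaning back on their stops. I handed the job in at about 33 s of the 64 s allowed. With the gripper closed as one finger, I lifted each lip along its hinge arc and pushed the lid over, left crock first. The tool can only point straight down, so the finger bore on the lip's front edge rather than reaching fully under it.

**Last checks:** The scene and side pictures, taken after retracting, show both lids staying open by themselves and the tall crock shut. The crocks and everything else show no visible shift. The networks' positions agree with the start to within about 2 cm, which is their usual scatter, though they also gave a few false labels. Nothing was touching the robot, and wrist force readings stayed below about 17 N.

**What disagreed:** The fingertips appeared about 10 mm above the reported TCP in the side and wrist views, not 19 mm below it as stated. My first approach to the left lip therefore passed above it without touching. I lowered the finger by the difference, and it then met both lips.

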